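Make up an applicator bottle

TASK

Lift the open amber bottle out of its moulded packing tray, set it down gently, upright and fully home, in the metal bottle holder, and let go of it. Then take the tall cap with the long thin rod out of the white drying stand and push the rod gently down through the bottle's narrow neck, without forcing the glass, until the cap's collar sits flat on the bottle's rim. Do not knock the bottle over, and leave the capped bottle, the low stopper, the jar and the carton where they are.

Things in the scene. Friction and masses are not known exactly. Their poses are not given: they have to be found in the camera images.
- vial: the open bottle (loose): round amber glass, 86 mm tall, about 75 g. Body 36 mm in diameter up to 60 mm, sloping shoulder from 60 to 70 mm, then a neck 19 mm in outer diameter up to the rim; bore 11 mm in diameter, inner floor at 5 mm. Starts upright in one of the tray's pockets, its lower 22 mm inside. Origin: centre of the underside; z up its axis
- mouth (a point): centre of the open bottle's rim, 86 mm above its underside, on its axis
- applicator: the tall cap with the rod (loose), 25 g: black cap 20 mm in diameter, 34 mm tall, on a collar 24 mm in diameter, 5 mm thick; below it a clear rod 60 mm long, 6.4 mm in diameter, tip tapered, 8.4 mm thick over its top 8 mm. Starts upright in a hole of the stand, collar on the stand's top. Origin: centre of the collar's underside; z up, rod along -z, cap top at 39 mm
- rod_tip (a point): lower end of the rod, on its axis, 60 mm below the collar's underside
- tray: moulded brown packing tray (fixed), 104 mm (its x) by 176 mm (its y), 30 mm high, with two round pockets 40 mm in diameter and 22 mm deep at y = -40 mm and +40 mm from its centre, x = 0. One holds the open bottle, the other the capped bottle. Origin: centre of the underside on the table; z up
- stand: white drying stand (fixed), a block 76 mm (its x) by 130 mm (its y), 70 mm high, with two round holes 13 mm in diameter and 63 mm deep in its top at y = -32 mm and +32 mm, x = 0. One holds the tall cap, the other the low stopper. Origin: centre of the underside on the table; z up
- holder: metal bottle holder (fixed): square aluminium block 62 mm by 62 mm, 30 mm high, on a dark base plate 110 mm (its x) by 82 mm (its y), 5 mm thick with four bolt heads; one round well in the middle, 40 mm in diameter and 22 mm deep, its floor 8 mm above the table. Origin: centre of the underside on the table; z up
- well (a point): centre of the floor of the holder's well, 8 mm above the table; z up
- capped_vial: bystander (loose): amber bottle like the open one but closed with a black cap 25 mm in diameter, 90 mm tall in all; in the tray's other pocket. Origin: centre of the underside
- low_stopper: bystander (loose): low flat black stopper, 30 mm in diameter and 10 mm high above the stand, with a short 20 mm stem in the stand's other hole. Origin: centre of the underside of its disc
- jar: bystander (loose): white plastic jar, 56 mm in diameter, 85 mm tall, standing on the table. Origin: centre of the underside
- carton: bystander (loose): small white carton with a yellow band, 50 x 90 mm, 60 mm high, on the table. Origin: centre of the underside
Mind the look-alikes: they are no part of the job. Several things have the shape of the applicator; the one meant has the colours described above.

How it is judged (in metres and radians):
On the way, in this order (a step that is already met when the one before it is completed fails the run):
1. the open bottle stands upright and fully home in the holder's well, let go (horizontal distance between vial and well below 0.004 m and z of vial in the frame of well below 0.003 m and angle between vial's own z axis and vertical below 0.06 rad and contact force between the fingers and vial below 0.2 N), for 0.3 s.
2. the rod is in the bottle's neck, its tip at least 15 mm below the rim, while the bottle stands in the holder (horizontal distance between vial and well below 0.004 m and z of vial in the frame of well below 0.003 m and z of rod_tip in the frame of vial between 0.003 and 0.071 m and horizontal distance between rod_tip and vial below 0.007 m), for 0.1 s.
At the end, for the whole second after the job is handed in: bottle home and upright in the well (4 mm off centre, 3 mm off the floor, 0.06 rad at most); rod in its neck, collar within 2.5 mm of the rim, 4 mm off centre and 0.06 rad at most; released and at rest; the bystanders within 20 mm of their places (horizontal distance between vial and well below 0.004 m and z of vial in the frame of well below 0.003 m and angle between vial's own z axis and vertical below 0.06 rad and z of applicator in the frame of mouth between -0.003 and 0.0025 m and horizontal distance between applicator and mouth below 0.004 m and angle between the z axis of applicator and the z axis of vial, either way round below 0.06 rad and linear speed of each of vial, applicator below 0.02 m/s); the robot touches nothing.
It fails at once if the capped bottle, the low stopper, the jar or the carton is moved more than 20 mm (distance of any of capped_vial, low_stopper, jar, carton from where it was at the start of the episode above 0.02 m).
It fails at once if the open bottle is knocked over (tilted more than 0.8 rad) (angle between vial's own z axis and vertical above 0.8 rad).
It fails at once if the rod or cap is forced on the glass with more than 40 N (contact force between applicator and vial above 40 N).
It fails at once if the bottle is dropped or rammed into the holder (more than 40 N) (contact force between vial and holder above 40 N).
It also fails if it takes over 69 s, if anything falls off the work surface, if the arm or the gripper's body presses on something with over 40 N, if the wrist force passes 120 N, or if a joint passes its speed limit or range.

ROBOT

A 6-joint arm with a two-finger parallel gripper is mounted at the origin on the work surface. World frame = base frame: x ahead of the robot, y to its left, z up, the work surface at z = 0. Lengths are in mm, angles in rad, forces in N, time in s.
With the tool pointing down it reaches from about 300 to 775 mm from the base axis. Payload 14.6 kg.
Tool frame: the origin (TCP) lies at the very end of the fingers, on their centre line; the grasp point (between the pads) lies 19 mm behind it (manip.grip_point_offset is the distance from the TCP to the grasp point, in mm); z points along the fingers, y is the line along which they close (so a half turn about z gives the same grasp; the last joint's range is limited). The gripper opens to 94 mm and grips with 3 to 60 N. Pads are 16 mm wide; open, the fingers measure 119 mm over their backs; the gripper's body (75 mm by 177 mm) begins 78 mm behind the grasp point.
Start: joints at [-1.218, 0.3, 1.521, -0, 1.321, -0.067], TCP at [224.16, -502.237, 205.446] pointing down, gripper open.
Joint ranges: [-3.03, 3.03], [-0.79, 2.21], [0.23, 2.52], [-1.04, 4.18], [0, 3.07], [-2.55, 2.55]. Speed limits (rad/s): [2.22, 2.22, 2.57, 3.14, 3.14, 3.14].

INTERFACE

Orientations are given as [roll, pitch, yaw] about the fixed x, y, z axes, in that order (R = Rz(yaw) Ry(pitch) Rx(roll)).
In Python, from cell import telemetry, eyes, manip gives the robot as it stands.
- The arm moves only by the tool play_rows, never from a script. Its arguments are lists of equal length, an entry for each row: "translation": the shift along the world's x, y, z in m, a list of three; "yaw": the turn about the world's z in rad. A call has 1 to 12 rows; each row is the pose to reach, as a shift and turn from the pose commanded when the call began; what a row does not reach only later rows make up. A row lasts 1/8 s, in which the tool goes at most 62.5 mm and 10.7 degrees, less where a joint would pass 70% of its speed; a pose out of reach is approached as far as the arm can. A call with a gripper value outside its range is refused whole. "hand" is the opening, from 0 (shut) to 1 (fully open), set as the call begins (left out, the last holds). The fingers move at their own pace and stop on an object; "force" is the grip in N (left out, the last holds). Time passes only in rows, so rows that repeat a pose let the fingers close. It gives the time, the measured TCP pose, the force, the opening and the grip force at its end, in the units of the state.
- telemetry.read_state(): the state, without advancing time (a new reading comes with each control period).
- eyes.camera(name): name is "side" or "top"; returns a dict with "pixels" (384x512x3 uint8, red, green, blue), "fx", "fy", "cx", "cy" (pixels), "cam_to_world" (4x4, takes a point from camera to world coordinates). Camera axes: x right, y up, looking along -z (the intrinsics and any distortion apply to the point x, -y, -z); pixel columns grow to the right and rows downward; lengths in mm; the calibration is good to about 2 mm. A picture is of the moment at which its call begins. There is no depth.
- manip.sign_off(): hands the job in; it is judged then, once.
The state is a dict: "clock": time; "joints": joint angles; "qd": joint speeds; "effort": joint torques, N m; "eef_pos": TCP position; "eef_rot": TCP orientation; "wrist_force": force on the tool from outside, world axes, zero at the start; "moment": the same for the moment, N m; "finger_gap": finger opening in mm; "finger_force": force on a finger pad.
Only numpy, scipy, OpenCV 4.12 (cv2) and the standard library are available. Lean on these libraries where they do the work, as an engineer would, in place of code of your own. Each camera call takes 0.05 s, during which the arm holds its last target. There are 200 camera calls.

## Working session

There is one attempt and no reset: what is moved stays moved. The work goes in short steps, Python scripts to look and compute and a tool call to move; the robot and the scene stay as the last step left them, time stands still between calls to the robot, and variables do not carry over. Pictures are saved under pics/ and viewed, at most 10 in all, crops included, and the job is handed in when it is done.

Besides the shell and the picture viewer there is one more tool, called after "Request:" as name([rows], argument=value, ...), one row to a line, values as JSON. play_rows: Moves the arm, as the interface text tells. Its arguments: {"type":"object","properties":{"translation":{"type":"array","items":{"type":"array","items":{"type":"number"}}},"yaw":{"type":"array","items":{"type":"number"}},"hand":{"type":"number"},"force":{"type":"number"}},"required":["translation","yaw"]}

```bash
mkdir -p pics; ls
python3 - <<'E'
from cell import telemetry, eyes, manip
import cv2,numpy as np
for n in ("side","top"):
    c=eyes.camera(n); cv2.imwrite(f"pics/{n}0.png",c["pixels"][:,:,::-1])
    print(n,{k:(np.round(v,4).tolist() if k!="pixels" else 0) for k,v in c.items()})
print(telemetry.read_state())
E
```

```text
pics
side {'pixels': 0, 'fx': 354.8001, 'fy': 354.8001, 'cx': 253.5899, 'cy': 183.4244, 'cam_to_world': [[-0.9683, 0.1518, -0.1985, 475.826], [-0.2499, -0.5805, 0.775, 663.8857], [0.0024, 0.8, 0.6, 568.748], [0.0, 0.0, 0.0, 1.0]]}
top {'pixels': 0, 'fx': 493.2084, 'fy': 493.2084, 'cx': 245.5943, 'cy': 190.4168, 'cam_to_world': [[0.0128, 0.9863, -0.1647, 428.165], [-0.9998, 0.0154, 0.0144, 26.2741], [0.0167, 0.1644, 0.9862, 1316.5869], [0.0, 0.0, 0.0, 1.0]]}
{'clock': 0.1, 'joints': array([-1.21764304e+00,  3.00435246e-01,  1.52149077e+00, -1.37323128e-05,
        1.32067949e+00, -6.66311111e-02]), 'qd': array([-0.00091085,  0.00058787, -0.00200462, -0.00199606, -0.00041638,
        0.0001904 ]), 'effort': array([-4.18286054e-04, -5.32650733e+01, -3.53285694e+01,  7.08905957e-02,
        2.34738778e-02, -6.66211849e-05]), 'eef_pos': array([ 224.06234867, -502.05066419,  204.9441942 ]), 'eef_rot': array([-3.14058116e+00, -5.41655374e-05,  4.19787774e-01]), 'wrist_force': array([ 0.84480683, -1.16194708, -0.87695363]), 'moment': array([-0.07067555, -0.00659521, -0.02366635]), 'finger_force': 0.0, 'finger_gap': 94.01857898731176}
```

View pics/side0.png

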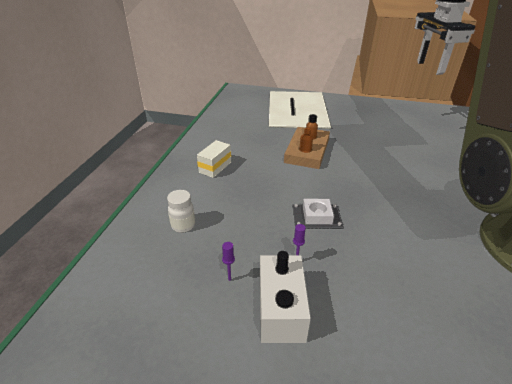

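View pics/top0.png

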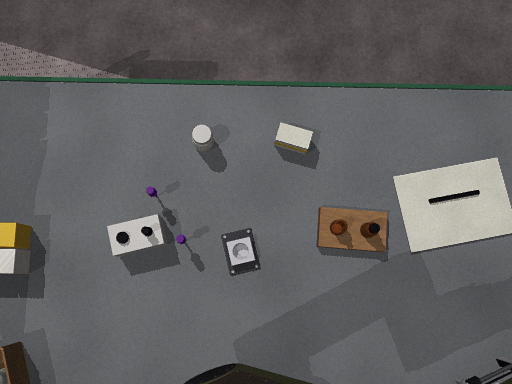

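Side view: the tall black cap is in the stand at about (282,262) and the low stopper at (285,299). Two purple look-alikes stand outside the stand at (228,252) and (299,240). The open bottle is at (306,143), the capped one at (312,127), and the holder at (318,212).
Top view: black cap (147,231), stopper (122,238), purple (152,191) and (181,239), open bottle (338,227), capped bottle (372,229), holder (240,251).
The black cap in the white stand fits the description (black, in a stand hole). I'll confirm it with an enlarged crop.

Run:
```python
import cv2,numpy as np
s=cv2.imread("pics/side0.png");t=cv2.imread("pics/top0.png")
r=lambda im,x,y,w,h,W,H:cv2.resize(im[y:y+h,x:x+w],(W,H),interpolation=cv2.INTER_CUBIC)
a=np.hstack([r(s,215,190,133,100,400,300),r(s,270,105,67,50,400,300)])
b=np.hstack([r(t,100,180,160,120,400,300)[:300],r(t,310,190,80,60,400,300)])
cv2.imwrite("pics/crop1.png",np.vstack([a,b]))
```

```text
(no output)
```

View pics/crop1.png

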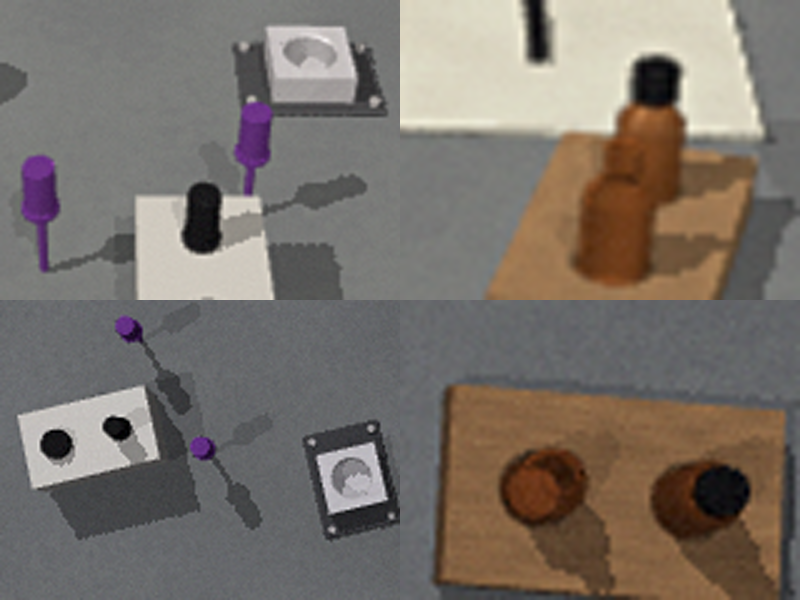

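The crop confirms it. The applicator is the tall black cap seated in the white stand; the purple ones are rods standing free on the table and the low black disc is the stopper. Next I fit the fixtures from both views.

```bash
cat > h.py <<'E'
import cv2,numpy as np
from scipy.ndimage import map_coordinates,gaussian_filter
from scipy.optimize import differential_evolution
def project(c,P):
    M=np.linalg.inv(c["cam_to_world"]); p=P@M[:3,:3].T+M[:3,3]
    return np.c_[c["cx"]+c["fx"]*p[:,0]/-p[:,2], c["cy"]-c["fy"]*p[:,1]/-p[:,2]]
def ray(c,u,v):
    T=np.array(c["cam_to_world"]); d=T[:3,:3]@np.array([(u-c["cx"])/c["fx"],-(v-c["cy"])/c["fy"],-1]); return T[:3,3],d/np.linalg.norm(d)
def onz(c,u,v,z):
    o,d=ray(c,u,v); return o+d*(z-o[2])/d[2]
def tri(rays):
    A=sum(np.eye(3)-np.outer(d,d) for o,d in rays); b=sum((np.eye(3)-np.outer(d,d))@o for o,d in rays)
    X=np.linalg.solve(A,b); return X,[np.linalg.norm(np.cross(X-o,d)) for o,d in rays]
def box(sx,sy,z0,z1,T,cam):
    out=[];n=np.linspace(-1,1,40); F=[(a,s) for a in range(3) for s in (-1,1)]
    h=np.array([sx/2,sy/2,(z1-z0)/2]);c0=np.array([0,0,(z0+z1)/2])
    vis={}
    for a,s in F:
        nn=np.zeros(3);nn[a]=s; vis[a,s]=((T[:3,:3]@nn)@(cam-(T[:3,:3]@(c0+nn*h)+T[:3,3])))>0
    for a in range(3):
        b,c=[i for i in range(3) if i!=a]
        for s in(-1,1):
            for t in(-1,1):
                if vis[b,s] or vis[c,t]:
                    P=np.zeros((40,3));P[:,a]=n;P[:,b]=s;P[:,c]=t; out.append(c0+P*h)
    return np.vstack(out)
def ring(r,z,x=0,y=0):
    a=np.linspace(0,2*np.pi,60);return np.c_[x+r*np.cos(a),y+r*np.sin(a),0*a+z]
def grad(c):
    im=c["pixels"].astype(float);g=np.zeros(im.shape[:2])
    for k in range(3):
        q=gaussian_filter(im[:,:,k],.7);gy,gx=np.gradient(q);g=np.maximum(g,np.hypot(gx,gy))
    return np.minimum(g,40)
def pts(name,T,cam):
    if name=="tray":return box(104,176,0,30,T,cam)
    if name=="stand":return box(76,130,0,70,T,cam)
    return np.vstack([box(62,62,5,30,T,cam),box(110,82,0,5,T,cam),ring(20,30)])
def pose(p):
    T=np.eye(4);T[:2,:2]=[[np.cos(p[2]),-np.sin(p[2])],[np.sin(p[2]),np.cos(p[2])]];T[:2,3]=p[:2];T[2,3]=p[3] if len(p)>3 else 0
    return T
def fit(name,cams,g0,w=(25,25,.3),z=False):
    G=[grad(c) for c in cams]
    def cost(p):
        T=pose(p);s=0
        for c,g in zip(cams,G):
            P=pts(name,T,c["cam_to_world"][:3,3]);uv=project(c,P@T[:3,:3].T+T[:3,3])
            s-=map_coordinates(g,[uv[:,1],uv[:,0]],order=1).mean()
        return s
    b=[(g-d,g+d) for g,d in zip(g0,w)]+([(-12,12)] if z else [])
    r=differential_evolution(cost,b,seed=1,popsize=20,tol=1e-6,maxiter=150);return r.x,r.fun
E
python3 - <<'E'
from cell import eyes
from h import *
S=eyes.camera("side");T=eyes.camera("top");S["cam_to_world"]=np.array(S["cam_to_world"]);T["cam_to_world"]=np.array(T["cam_to_world"])
vis=T["pixels"][:,:,::-1].copy(); R=[]
big={n:cv2.resize(c["pixels"][:,:,::-1],None,fx=3,fy=3,interpolation=cv2.INTER_CUBIC) for n,c in(("S",S),("T",T))}
for n,uv,z,y0 in(("tray",(353,229),30,0),("stand",(136,234),70,0),("holder",(240,251),20,0)):
    g=onz(T,*uv,z); y={"tray":-.03,"stand":.2,"holder":.2}[n]
    y=0.0 if n=="tray" else y
    if n=="tray": y=-0.05
    for cs,l in(([S,T],"both"),([T],"top"),([S],"side")):
        x,f=fit(n,cs,[g[0],g[1],y]);print(n,l,np.round(x,3),round(f,2))
        if l=="both":b=x
    x,f=fit(n,[S,T],[b[0],b[1],b[2]],(8,8,.1),True);print(n,"z",np.round(x,3),round(f,2))
    P=pose(b)
    for k,c in(("S",S),("T",T)):
        for u in project(c,pts(n,P,c["cam_to_world"][:3,3])@P[:3,:3].T+P[:3,3]):cv2.circle(big[k],tuple(int(3*q+1) for q in u),0,(0,255,0),-1)
s=big["S"];t=big["T"]
a=np.hstack([s[570:1040,770:1050],s[380:500,850:1010].repeat(1,0) if 0 else s[370:840,840:1000],t[560:1030,300:660]])
a=np.vstack([a,np.zeros((130,800,3),np.uint8)]);q=t[600:730+30,940:1180];a[470:,0:240]=q[:130]
cv2.imwrite("pics/fit1.png",a)
E
```

```text
tray both [ 5.47468e+02 -2.74051e+02 -6.30000e-02] -38.37
tray top [ 5.46470e+02 -2.73628e+02 -6.50000e-02] -21.56
tray side [ 5.49504e+02 -2.75485e+02 -5.60000e-02] -18.8
tray z [ 5.47338e+02 -2.73706e+02 -6.30000e-02  9.17000e-01] -38.46
stand both [5.21219e+02 2.84056e+02 2.49000e-01] -48.8
stand top [5.21116e+02 2.85971e+02 2.40000e-01] -23.95
stand side [5.21389e+02 2.83300e+02 2.51000e-01] -26.91
stand z [5.21112e+02 2.85053e+02 2.48000e-01 2.05700e+00] -50.14
holder both [4.86139e+02 1.91000e+01 2.42000e-01] -52.1
holder top [4.85349e+02 1.94000e+01 2.52000e-01] -29.76
holder side [4.8674e+02 1.8734e+01 2.3700e-01] -23.17
holder z [4.86098e+02 1.93320e+01 2.41000e-01 5.12000e-01] -52.15
```

View pics/fit1.png

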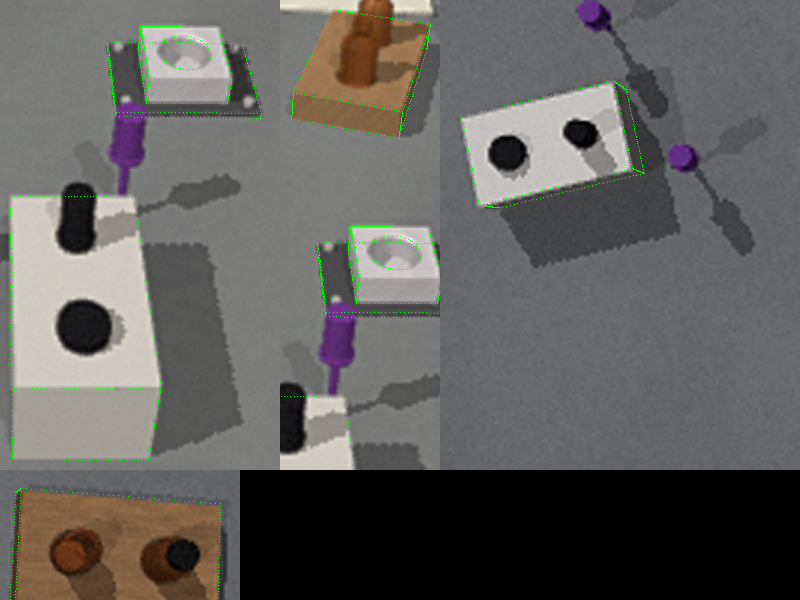

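The fits line up within about 1 px and the heights agree with the text. Targets in mm: open bottle (550,-234), well (486,19), applicator (529,253). Moving above the bottle now.

Request:
play_rows([
  [0.02, 0.016, 0],
  [0.06, 0.05, 0],
  [0.105, 0.086, 0],
  [0.15, 0.123, 0],
  [0.195, 0.16, 0],
  [0.24, 0.197, -0.01],
  [0.28, 0.23, -0.025],
  [0.31, 0.255, -0.04],
  [0.326, 0.268, -0.055],
  [0.326, 0.268, -0.055],
  [0.326, 0.268, -0.055],
  [0.326, 0.268, -0.055],
], yaw=[0.1, 0.25, 0.4, 0.55, 0.7, 0.85, 0.98, 1.05, 1.088, 1.088, 1.088, 1.088], hand=0.75)

```text
clock: 1.7
eef_pos: [549.7, -235.4, 151.3]
eef_rot: [3.141, 0.001, 1.506]
wrist_force: [0.9, 0.4, -0.7]
finger_gap: 70.6
finger_force: 0.0
```

Request:
play_rows([
  [0, 0.001, -0.02],
  [0, 0.001, -0.05],
  [0, 0.001, -0.08],
  [0, 0.001, -0.1],
  [0, 0.001, -0.112],
  [0, 0.001, -0.114],
  [0, 0.001, -0.114],
], yaw=[0, 0, 0, 0, 0, 0, 0])

```text
clock: 2.58
eef_pos: [550.4, -233.6, 37.3]
eef_rot: [3.141, 0.0, 1.507]
wrist_force: [0.2, 0.5, -0.5]
finger_gap: 70.8
finger_force: 0.0
```

Request:
play_rows([
  [0, 0, 0],
  [0, 0, 0],
  [0, 0, 0],
  [0, 0, 0],
  [0, 0, 0],
  [0, 0, 0],
  [0, 0, 0],
  [0, 0, 0],
], yaw=[0, 0, 0, 0, 0, 0, 0, 0], hand=0.3, force=5)

```text
clock: 3.58
eef_pos: [550.1, -233.2, 36.4]
eef_rot: [-3.141, -0.0, 1.508]
wrist_force: [-0.7, 0.7, 0.7]
finger_gap: 30.7
finger_force: 5.0
```

Run:
```python
from cell import eyes
import cv2,numpy as np
s=eyes.camera("side")["pixels"][:,:,::-1];t=eyes.camera("top")["pixels"][:,:,::-1]
a=cv2.resize(s[90:190,260:360],(400,400),interpolation=2);b=cv2.resize(t[180:280,300:400],(400,400),interpolation=2)
cv2.imwrite("pics/g1.png",np.hstack([a,b]))
```

```text
(no output)
```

View pics/g1.png

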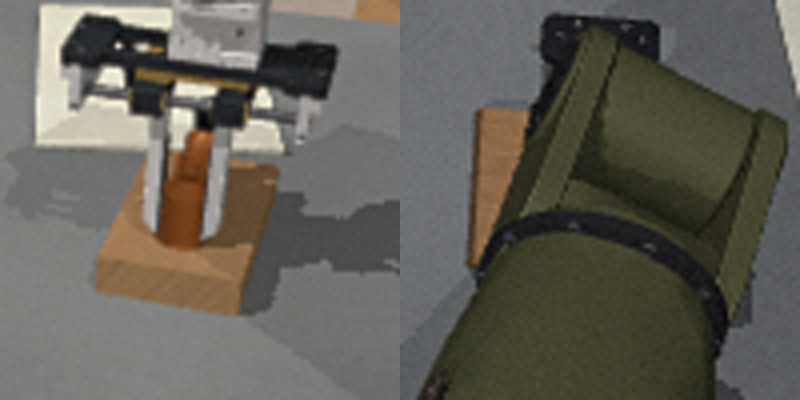

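Run:
```python
from cell import eyes
from h import *
S=eyes.camera("side");T=eyes.camera("top")
s=cv2.imread("pics/side0.png");t=cv2.imread("pics/top0.png")
out=[]
for c,im,(x,y) in((S,s,(280,110)),(T,t,(315,200))):
    a=cv2.resize(im[y:y+50,x:x+50],(400,400),interpolation=cv2.INTER_CUBIC)
    for cx,cy in((550,-234.1),):
      for r,z in((18,30),(18,68),(9.5,94)):
        for u in project(c,ring(r,z,cx,cy)):cv2.circle(a,(int((u[0]-x+.5)*8),int((u[1]-y+.5)*8)),1,(0,255,0),-1)
    out.append(a)
cv2.imwrite("pics/o1.png",np.hstack(out))
```

```text
(no output)
```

View pics/o1.png

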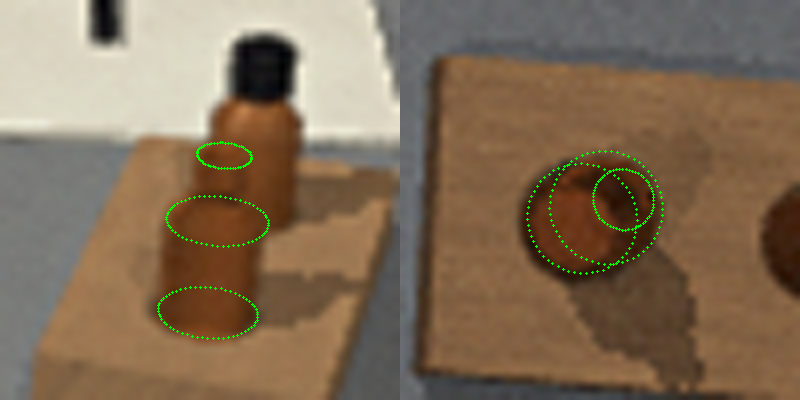

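The overlay puts the bottle at the predicted place within 1 px, so the small gap reading probably comes from the pad shape. I'll regrip at 90°, which centres the bottle and checks this.

Request:
play_rows([
  [0, 0, 0],
  [0, 0, 0],
  [0, 0, 0],
  [0, 0, 0],
  [0, 0, 0],
  [0, 0, 0],
], yaw=[0, 0, 0, 0, 0, 0], hand=0.62)

```text
clock: 4.53
eef_pos: [550.2, -233.2, 36.4]
eef_rot: [-3.142, 0.0, 1.508]
wrist_force: [-1.9, -0.3, -0.1]
finger_gap: 58.5
finger_force: 0.0
```

Request:
play_rows([
  [0, 0, 0],
  [0, 0, 0],
  [0, 0, 0],
  [0, 0, 0],
  [0, 0, 0],
  [0, 0, 0],
  [0, 0, 0],
  [0, 0, 0],
  [0, 0, 0],
  [0, 0, 0],
  [0, 0, 0],
  [0, 0, 0],
], yaw=[-0.1, -0.25, -0.42, -0.59, -0.76, -0.93, -1.1, -1.27, -1.42, -1.54, -1.571, -1.571])

```text
clock: 6.02
eef_pos: [550.1, -233.2, 36.4]
eef_rot: [-3.142, 0.0, -0.061]
wrist_force: [-0.2, 0.7, 0.7]
finger_gap: 58.1
finger_force: 0.0
```

Request:
play_rows([
  [0, 0, 0],
  [0, 0, 0],
  [0, 0, 0],
  [0, 0, 0],
  [0, 0, 0],
  [0, 0, 0],
  [0, 0, 0],
], yaw=[0, 0, 0, 0, 0, 0, 0], hand=0.2, force=8)

```text
clock: 6.9
eef_pos: [550.1, -233.3, 36.5]
eef_rot: [3.141, -0.0, -0.063]
wrist_force: [-1.8, -1.6, 1.1]
finger_gap: 30.3
finger_force: 8.0
```

Same gap (30.3) from both directions, so the bottle is centred. Lift and carry it to above the well.

Request:
play_rows([
  [0, 0, 0],
  [0, 0, 0.004],
  [0, 0, 0.014],
  [0, 0, 0.03],
  [0, 0, 0.045],
  [0, 0, 0.052],
  [0, 0, 0.055],
  [0, 0, 0.055],
], yaw=[0, 0, 0, 0, 0, 0, 0, 0], force=14)

```text
clock: 7.9
eef_pos: [550.1, -233.1, 91.3]
eef_rot: [-3.141, 0.0, -0.063]
wrist_force: [0.3, -0.1, -1.0]
finger_gap: 29.9
finger_force: 13.9
```

Request:
play_rows([
  [-0.003, 0.01, 0],
  [-0.01, 0.035, 0],
  [-0.018, 0.07, 0],
  [-0.028, 0.11, 0],
  [-0.038, 0.15, 0],
  [-0.048, 0.19, 0],
  [-0.056, 0.222, 0],
  [-0.062, 0.243, 0],
  [-0.064, 0.251, 0],
  [-0.064, 0.252, 0],
  [-0.064, 0.252, 0],
  [-0.064, 0.252, 0],
], yaw=[0, 0, 0, 0, 0, 0, 0, 0, 0, 0, 0, 0])

```text
clock: 9.4
eef_pos: [486.3, 18.2, 91.4]
eef_rot: [3.142, 0.0, -0.064]
wrist_force: [0.4, -0.2, -1.2]
finger_gap: 29.4
finger_force: 13.9
```

Run:
```python
from cell import eyes,telemetry
from h import *
S=eyes.camera("side");T=eyes.camera("top");p=telemetry.read_state()["eef_pos"];print(p)
out=[]
for c,(x,y) in((S,(270,140)),(T,(190,200))):
    a=cv2.resize(c["pixels"][y:y+90,x:x+90,::-1],(400,400),interpolation=cv2.INTER_CUBIC)
    for r,z,cx,cy,k in((18,63,p[0],p[1],(0,255,0)),(18,123,p[0],p[1],(0,255,0)),(9.5,149,p[0],p[1],(0,255,0)),(20,30,486.1,19.1,(255,0,0))):
        for u in project(c,ring(r,z,cx,cy)):cv2.circle(a,(int((u[0]-x+.5)*4.444),int((u[1]-y+.5)*4.444)),1,k,-1)
    out.append(a)
cv2.imwrite("pics/o2.png",np.hstack(out))
```

```text
[486.22240124  18.34107864  91.37156276]
```

View pics/o2.png

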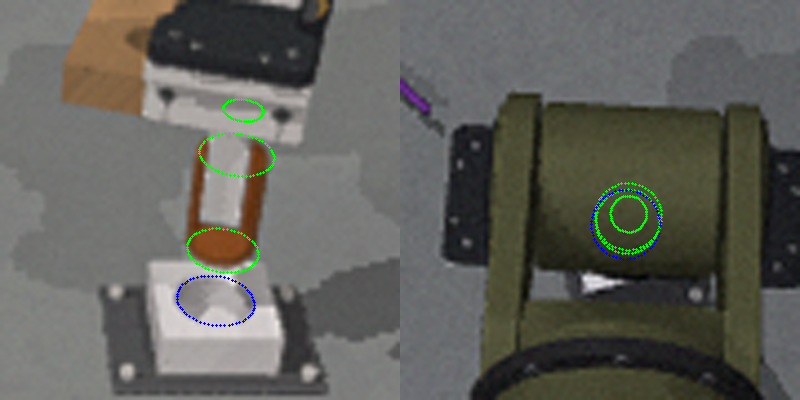

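Run:
```python
from cell import eyes,telemetry
from h import *
S=eyes.camera("side");p=telemetry.read_state()["eef_pos"];print(p, telemetry.read_state()["eef_rot"])
im=S["pixels"].astype(int);m=(im[:,:,0]-im[:,:,2]>50)
m[:150]=0;m[:,:308]=0;m[:,335:]=0
for r in range(160,204,3):
    c=np.where(m[r])[0]; 
    if len(c):print(r,c.min(),c.max(),len(c))
for col in range(314,328,2):print(col,np.where(m[:,col])[0].max())
for z in(63,66,123):
  for dy in(0,-3):
    u=project(S,ring(18,z,p[0],p[1]+dy));print(z,dy,"rows",u[:,1].min().round(1),u[:,1].max().round(1),"cols",u[:,0].min().round(1),u[:,0].max().round(1))
```

```text
[486.17873745  18.445726    91.37310146] [-3.14158984e+00  1.48931863e-04 -6.36951640e-02]
172 315 327 3
175 314 329 6
178 314 329 6
181 314 328 4
184 313 328 6
187 313 327 5
190 313 327 6
193 312 326 15
196 313 326 14
199 317 321 5
314 197
316 198
318 199
320 199
322 198
324 198
326 196
63 0 rows 191.0 201.0 cols 311.7 327.7
63 -3 rows 190.2 200.1 cols 311.8 327.8
66 0 rows 190.0 199.9 cols 311.8 327.9
66 -3 rows 189.2 199.1 cols 312.0 328.0
123 0 rows 169.6 179.2 cols 314.4 331.2
123 -3 rows 168.9 178.4 cols 314.6 331.3
```

Request:
play_rows([
  [0, 0.0005, -0.01],
  [-0.0005, 0.001, -0.022],
  [-0.0005, 0.001, -0.03],
  [-0.0005, 0.001, -0.033],
  [-0.0005, 0.001, -0.036],
  [-0.0005, 0.001, -0.039],
  [-0.0005, 0.001, -0.041],
  [-0.0005, 0.001, -0.041],
], yaw=[0, 0, 0, 0, 0, 0, 0, 0])

```text
clock: 10.55
eef_pos: [485.6, 19.7, 50.4]
eef_rot: [3.141, 0.0, -0.063]
wrist_force: [-0.3, -0.6, -1.7]
finger_gap: 29.7
finger_force: 13.9
```

Base is at about z=22, inside the well with no contact force. Continuing slowly.

Request:
play_rows([
  [0, 0, -0.002],
  [0, 0, -0.004],
  [0, 0, -0.006],
  [0, 0, -0.008],
  [0, 0, -0.01],
  [0, 0, -0.011],
  [0, 0, -0.012],
  [0, 0, -0.0125],
  [0, 0, -0.013],
  [0, 0, -0.0135],
  [0, 0, -0.0135],
], yaw=[0, 0, 0, 0, 0, 0, 0, 0, 0, 0, 0])

```text
clock: 11.92
eef_pos: [485.7, 19.8, 36.9]
eef_rot: [-3.142, 0.0, -0.063]
wrist_force: [-0.3, -1.9, -0.3]
finger_gap: 30.4
finger_force: 13.9
```

Request:
play_rows([
  [0, 0, -0.0005],
  [0, 0, -0.001],
  [0, 0, -0.001],
  [0, 0, -0.001],
], yaw=[0, 0, 0, 0])

```text
clock: 12.42
eef_pos: [485.9, 19.7, 36.3]
eef_rot: [3.142, -0.001, -0.063]
wrist_force: [-1.4, -2.6, 5.8]
finger_gap: 30.1
finger_force: 14.2
```

Touched the floor (about 6 N). Open, rotate 90°, squeeze lightly to centre the other axis, then release.

Request:
play_rows([
  [0, 0, 0.0005],
  [0, 0, 0.0005],
  [0, 0, 0.0005],
  [0, 0, 0.0005],
  [0, 0, 0.0005],
  [0, 0, 0.0005],
], yaw=[0, 0, 0, 0, 0, 0], hand=0.62, force=4)

```text
clock: 13.18
eef_pos: [485.7, 19.8, 36.4]
eef_rot: [-3.142, -0.0, -0.063]
wrist_force: [0.3, 0.0, -0.3]
finger_gap: 58.4
finger_force: 0.0
```

Request:
play_rows([
  [0, 0, 0.001],
  [0, 0, 0.002],
  [0, 0, 0.002],
  [0, 0, 0.002],
  [0, 0, 0.002],
  [0, 0, 0.002],
  [0, 0, 0.002],
  [0, 0, 0.002],
  [0, 0, 0.002],
  [0, 0, 0.002],
  [0, 0, 0.002],
  [0, 0, 0.002],
], yaw=[0.1, 0.25, 0.42, 0.59, 0.76, 0.93, 1.1, 1.27, 1.42, 1.54, 1.571, 1.571])

```text
clock: 14.68
eef_pos: [485.7, 19.8, 38.4]
eef_rot: [-3.142, -0.0, 1.506]
wrist_force: [-0.2, -0.2, 1.4]
finger_gap: 58.4
finger_force: 0.0
```

Request:
play_rows([
  [0, 0, 0],
  [0, 0, 0],
  [0, 0, 0],
  [0, 0, 0],
  [0, 0, 0],
  [0, 0, 0],
  [0, 0, 0],
], yaw=[0, 0, 0, 0, 0, 0, 0], hand=0.25)

```text
clock: 15.55
eef_pos: [485.6, 19.8, 38.4]
eef_rot: [-3.142, 0.0, 1.508]
wrist_force: [0.0, 0.0, -1.3]
finger_gap: 30.0
finger_force: 4.0
```

Bottle is centred at (485.7,19.8) with no side force. Release and rise.

Request:
play_rows([
  [0, 0, 0],
  [0, 0, 0],
  [0, 0, 0],
  [0, 0, 0],
  [0, 0, 0],
  [0, 0, 0.02],
  [0, 0, 0.05],
  [0, 0, 0.085],
  [0, 0, 0.11],
  [0, 0, 0.1215],
  [0, 0, 0.1215],
], yaw=[0, 0, 0, 0, 0, 0, 0, 0, 0, 0, 0], hand=0.62)

```text
clock: 16.92
eef_pos: [485.8, 19.8, 160.0]
eef_rot: [3.141, -0.0, 1.508]
wrist_force: [-0.6, -0.4, -0.6]
finger_gap: 58.7
finger_force: 0.0
```

Request:
play_rows([
  [0.003, 0.015, 0],
  [0.009, 0.045, 0],
  [0.016, 0.085, 0],
  [0.023, 0.125, 0],
  [0.03, 0.165, 0],
  [0.037, 0.2, 0],
  [0.041, 0.222, 0],
  [0.0434, 0.2332, 0],
  [0.0434, 0.2332, 0],
  [0.0434, 0.2332, 0],
  [0.0434, 0.2332, 0],
], yaw=[0.03, 0.07, 0.12, 0.17, 0.22, 0.27, 0.3, 0.312, 0.312, 0.312, 0.312], hand=0.5)

```text
clock: 18.3
eef_pos: [529.1, 252.3, 160.0]
eef_rot: [3.142, 0.0, 1.819]
wrist_force: [-0.1, -0.5, 0.9]
finger_gap: 47.2
finger_force: 0.0
```

Run:
```python
from cell import eyes,telemetry
from h import *
S=eyes.camera("side");T=eyes.camera("top");s=telemetry.read_state();print(s["eef_pos"],s["eef_rot"])
s0=cv2.imread("pics/side0.png");t0=cv2.imread("pics/top0.png")
def blob(im,c,x,y,w,h):
    m=np.zeros(im.shape[:2],np.uint8);m[y:y+h,x:x+w]=(im[y:y+h,x:x+w].max(2)<60)
    ys,xs=np.where(m);return xs.min(),xs.max(),ys.min(),ys.max()
# applicator in initial pictures
print("side0",blob(s0,S,272,245,20,32),"top0",blob(t0,T,139,222,16,18))
for c in(S,T):
    for r,z in((12,70),(12,75),(10,109)):
        u=project(c,ring(r,z,529.1,253.0));print(z,u.min(0).round(1),u.max(0).round(1))
print("purple",onz(T,181,239,99),onz(T,152,191,99))
out=[]
for c,(x,y) in((S,(270,140)),(S,(240,200))):
    a=cv2.resize(c["pixels"][y:y+90,x:x+90,::-1],(400,400),interpolation=cv2.INTER_CUBIC)
    for r,z,cx,cy in((18,68,485.7,19.8),(9.5,94,485.7,19.8),(12,75,529.1,253),(10,109,529.1,253)):
        for u in project(c,ring(r,z,cx,cy)):cv2.circle(a,(int((u[0]-x+.5)*4.444),int((u[1]-y+.5)*4.444)),1,(0,255,0),-1)
    out.append(a)
cv2.imwrite("pics/o3.png",np.hstack(out))
```

```text
[529.15136184 252.48122065 160.11294048] [ 3.14136007e+00 -3.78588259e-05  1.81898102e+00]
side0 (np.int64(276), np.int64(288), np.int64(251), np.int64(273)) top0 (np.int64(141), np.int64(152), np.int64(227), np.int64(235))
70 [275.  264.2] [288.6 274.9]
75 [275.1 262.3] [288.7 273.1]
109 [277.  250.1] [288.8 259. ]
70 [143.1 226.1] [152.7 235.6]
75 [142.7 225.9] [152.3 235.5]
109 [140.9 225.5] [149.1 233.6]
purple [507.93976514 165.71004118  99.        ] [626.32108983 241.99700927  99.        ]
```

View pics/o3.png

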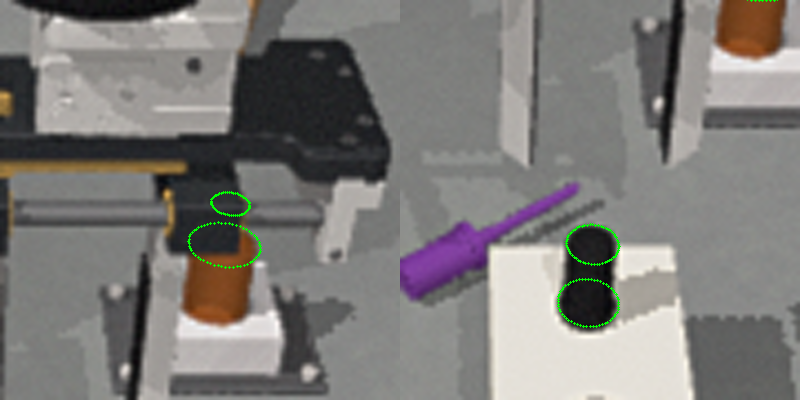

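The applicator overlay fits, the bottle stands in the holder, and a purple look-alike has toppled on its own next to the stand, out of the way. Descending to the cap.

Request:
play_rows([
  [0, 0, -0.015],
  [0, 0, -0.04],
  [0, 0, -0.06],
  [0, 0, -0.075],
  [0, 0, -0.082],
  [0, 0, -0.082],
  [0, 0, -0.082],
], yaw=[0, 0, 0, 0, 0, 0, 0])

```text
clock: 19.27
eef_pos: [529.4, 253.1, 78.6]
eef_rot: [3.14, -0.0, 1.82]
wrist_force: [-0.1, 0.2, -0.0]
finger_gap: 47.2
finger_force: 0.0
```

Request:
play_rows([
  [0, 0, 0],
  [0, 0, 0],
  [0, 0, 0],
  [0, 0, 0],
  [0, 0, 0],
  [0, 0, 0],
  [0, 0, 0],
], yaw=[0, 0, 0, 0, 0, 0, 0], hand=0.05, force=3)

```text
clock: 20.15
eef_pos: [529.1, 253.0, 78.1]
eef_rot: [3.141, -0.0, 1.82]
wrist_force: [-0.3, -0.7, 2.8]
finger_gap: 20.1
finger_force: 3.0
```

Request:
play_rows([
  [0, 0, 0],
  [0, 0, 0],
  [0, 0, 0],
  [0, 0, 0],
  [0, 0, 0],
], yaw=[0, 0, 0, 0, 0], hand=0.42)

```text
clock: 20.78
eef_pos: [529.1, 253.0, 77.9]
eef_rot: [-3.142, -0.0, 1.82]
wrist_force: [-0.2, 0.6, -0.1]
finger_gap: 39.5
finger_force: 0.0
```

Request:
play_rows([
  [0, 0, 0],
  [0, 0, 0],
  [0, 0, 0],
  [0, 0, 0],
  [0, 0, 0],
  [0, 0, 0],
  [0, 0, 0],
  [0, 0, 0],
  [0, 0, 0],
  [0, 0, 0],
  [0, 0, 0],
  [0, 0, 0],
], yaw=[-0.1, -0.25, -0.42, -0.59, -0.76, -0.93, -1.1, -1.27, -1.42, -1.54, -1.571, -1.571])

```text
clock: 22.28
eef_pos: [529.1, 253.0, 78.0]
eef_rot: [3.142, 0.0, 0.251]
wrist_force: [0.0, -0.2, 0.4]
finger_gap: 39.2
finger_force: 0.0
```

Request:
play_rows([
  [0, 0, 0],
  [0, 0, 0],
  [0, 0, 0],
  [0, 0, 0],
  [0, 0, 0],
  [0, 0, 0],
  [0, 0, 0],
], yaw=[0, 0, 0, 0, 0, 0, 0], hand=0.05, force=6)

```text
clock: 23.15
eef_pos: [529.1, 253.0, 78.0]
eef_rot: [-3.142, -0.0, 0.249]
wrist_force: [-0.4, 0.1, -1.5]
finger_gap: 19.9
finger_force: 6.0
```

Request:
play_rows([
  [0, 0, 0],
  [0, 0, 0.005],
  [0, 0, 0.02],
  [0, 0, 0.045],
  [0, 0, 0.07],
  [0, 0, 0.09],
  [0, 0, 0.105],
  [0, 0, 0.11],
  [0, 0, 0.11],
  [0, 0, 0.11],
], yaw=[0, 0, 0, 0, 0, 0, 0, 0, 0, 0], force=12)

```text
clock: 24.4
eef_pos: [528.8, 252.8, 187.2]
eef_rot: [3.141, 0.001, 0.249]
wrist_force: [0.0, -0.1, -0.9]
finger_gap: 19.7
finger_force: 12.0
```

Request:
play_rows([
  [-0.002, -0.012, 0],
  [-0.008, -0.04, 0],
  [-0.015, -0.08, 0],
  [-0.023, -0.12, 0],
  [-0.03, -0.16, 0],
  [-0.036, -0.195, 0],
  [-0.041, -0.22, 0],
  [-0.0434, -0.2332, 0],
  [-0.0434, -0.2332, 0],
  [-0.0434, -0.2332, 0],
  [-0.0434, -0.2332, 0],
], yaw=[0, 0, 0, 0, 0, 0, 0, 0, 0, 0, 0])

```text
clock: 25.78
eef_pos: [485.7, 20.4, 187.8]
eef_rot: [-3.141, 0.0, 0.25]
wrist_force: [0.2, -0.2, -0.8]
finger_gap: 20.0
finger_force: 12.0
```

Run:
```python
from cell import eyes,telemetry
from h import *
S=eyes.camera("side");s=telemetry.read_state();p=s["eef_pos"];print(p,s["eef_rot"])
x,y=280,140
a=cv2.resize(S["pixels"][y:y+90,x:x+90,::-1],(600,600),interpolation=cv2.INTER_CUBIC);k=600/90
col=p[2]-8
P=[ring(18,68,485.7,19.8),ring(9.5,94,485.7,19.8),ring(12,col,p[0],p[1]),ring(4.2,col-8,p[0],p[1]),ring(3.2,col-50,p[0],p[1])]
for q in P:
    for u in project(S,q):cv2.circle(a,(int((u[0]-x+.5)*k),int((u[1]-y+.5)*k)),1,(0,255,0),-1)
cv2.imwrite("pics/o4.png",a)
```

```text
[485.70234159  20.3458148  187.8758516 ] [-3.14150591e+00  1.33890542e-04  2.49684298e-01]
```

View pics/o4.png

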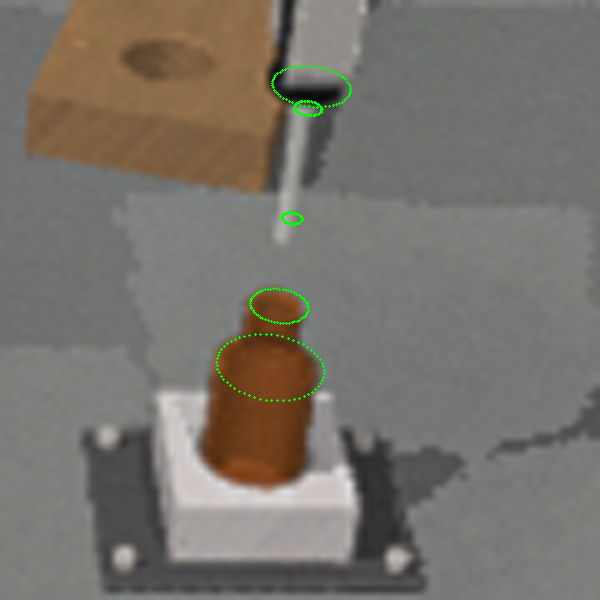

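The rod and neck show the same roughly 1 px offset from their predictions, so they line up with each other to within about 0.5 mm. Lowering carefully.

Request:
play_rows([
  [0, 0, -0.006],
  [0, 0, -0.014],
  [0, 0, -0.02],
  [0, 0, -0.022],
  [0, 0, -0.024],
  [0, 0, -0.026],
  [0, 0, -0.028],
  [0, 0, -0.03],
  [0, 0, -0.032],
  [0, 0, -0.032],
], yaw=[0, 0, 0, 0, 0, 0, 0, 0, 0, 0])

```text
clock: 27.08
eef_pos: [485.6, 19.8, 155.8]
eef_rot: [-3.142, 0.0, 0.249]
wrist_force: [-0.2, -0.2, -0.4]
finger_gap: 20.0
finger_force: 12.0
```

Tip is about 6 mm below the rim with no force. Continuing.

Request:
play_rows([
  [0, 0, -0.002],
  [0, 0, -0.005],
  [0, 0, -0.008],
  [0, 0, -0.011],
  [0, 0, -0.014],
  [0, 0, -0.017],
  [0, 0, -0.02],
  [0, 0, -0.023],
  [0, 0, -0.026],
  [0, 0, -0.028],
  [0, 0, -0.03],
  [0, 0, -0.03],
], yaw=[0, 0, 0, 0, 0, 0, 0, 0, 0, 0, 0, 0])

```text
clock: 28.58
eef_pos: [485.6, 19.8, 125.8]
eef_rot: [-3.142, 0.0, 0.249]
wrist_force: [-0.6, 0.6, 0.0]
finger_gap: 19.5
finger_force: 12.0
```

Request:
play_rows([
  [0, 0, -0.002],
  [0, 0, -0.005],
  [0, 0, -0.008],
  [0, 0, -0.0105],
  [0, 0, -0.013],
  [0, 0, -0.015],
  [0, 0, -0.017],
  [0, 0, -0.019],
  [0, 0, -0.0205],
  [0, 0, -0.0215],
  [0, 0, -0.0225],
  [0, 0, -0.0225],
], yaw=[0, 0, 0, 0, 0, 0, 0, 0, 0, 0, 0, 0])

```text
clock: 30.08
eef_pos: [485.7, 19.8, 103.4]
eef_rot: [-3.142, 0.0, 0.249]
wrist_force: [-1.2, -0.3, -0.9]
finger_gap: 19.9
finger_force: 12.0
```

Request:
play_rows([
  [0, 0, -0.0005],
  [0, 0, -0.001],
  [0, 0, -0.0015],
  [0, 0, -0.002],
  [0, 0, -0.002],
], yaw=[0, 0, 0, 0, 0])

```text
clock: 30.7
eef_pos: [485.9, 19.8, 101.8]
eef_rot: [3.141, -0.001, 0.249]
wrist_force: [-1.1, 0.2, 5.7]
finger_gap: 19.8
finger_force: 12.0
```

Collar is seated on the rim (about 6 N). Release and rise.

Request:
play_rows([
  [0, 0, 0.0005],
  [0, 0, 0.0005],
  [0, 0, 0.0005],
  [0, 0, 0.0005],
  [0, 0, 0.0005],
  [0, 0, 0.015],
  [0, 0, 0.04],
  [0, 0, 0.07],
  [0, 0, 0.1],
  [0, 0, 0.12],
  [0, 0, 0.12],
], yaw=[0, 0, 0, 0, 0, 0, 0, 0, 0, 0, 0], hand=0.5)

```text
clock: 32.08
eef_pos: [486.2, 19.7, 223.3]
eef_rot: [3.141, -0.003, 0.249]
wrist_force: [0.3, 0.1, -0.6]
finger_gap: 47.0
finger_force: 0.0
```

Request:
play_rows([
  [0, -0.02, 0],
  [0, -0.06, 0],
  [0, -0.1, 0],
  [0, -0.12, 0],
  [0, -0.12, 0],
], yaw=[0, 0, 0, 0, 0])

```text
clock: 32.7
eef_pos: [485.3, -101.0, 220.7]
eef_rot: [-3.141, 0.001, 0.247]
wrist_force: [-0.7, -0.2, -0.2]
finger_gap: 47.0
finger_force: 0.0
```

Run:
```python
from cell import eyes
from h import *
S=eyes.camera("side")
x,y=270,140
a=cv2.resize(S["pixels"][y:y+90,x:x+90,::-1],(600,600),interpolation=cv2.INTER_CUBIC);k=600/90
for q in(ring(18,68,485.7,19.8),ring(12,94,485.7,19.8),ring(10,133,485.7,19.8)):
    for u in project(S,q):cv2.circle(a,(int((u[0]-x+.5)*k),int((u[1]-y+.5)*k)),1,(0,255,0),-1)
cv2.imwrite("pics/o5.png",a)
```

```text
(no output)
```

View pics/o5.png

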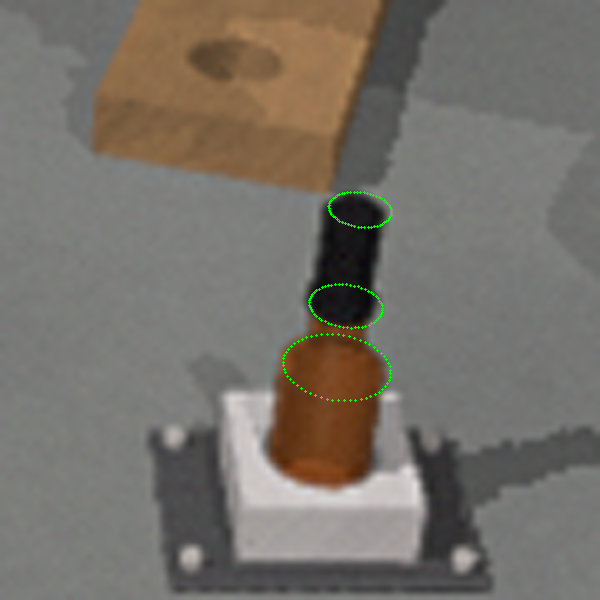

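The bottle stands in the well and the cap's collar sits flat on the rim, upright. The small constant offset is calibration. Handing in.

```bash
python3 -c "
from cell import manip
print(manip.sign_off())"
```

```text
the job is handed in; nothing more can be done
None
```

The open bottle stands in the holder with the rod through its neck and the collar flat on its rim; I handed the job in at about 33 s, and the sign-off returned no verdict. I did not recheck the bystanders; one purple look-alike toppled untouched.

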